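Seat the nested lids on the parts tin and take off the cap alone

ROBOT

A 6-joint arm with a two-finger parallel gripper is mounted at the origin on the work surface. World frame = base frame: x ahead of the robot, y to its left, z up, the work surface at z = 0. Lengths are in mm, angles in rad, forces in N, time in s.
With the tool pointing down it reaches from about 350 to 975 mm from the base axis. Payload 7.1 kg.
Tool frame: the origin (TCP) lies on the front face of the gripper's body, between the roots of the fingers; the fingertips stand 80 mm ahead of it and the grasp point (between the pads) lies 61 mm ahead of it; z points along the fingers, y is the line along which they close (so a half turn about z gives the same grasp; the last joint's range is limited). The gripper opens to 88 mm and grips with 3 to 60 N. Pads are 20 mm wide; open, the fingers measure 115 mm over their backs; the gripper's body (75 mm by 178 mm) begins 61 mm behind the grasp point.
Start: joints at [1.2, 0.423, 1.63, -0, 1.089, -0.019], TCP at [215.336, 586.716, 302.675] pointing down, gripper open.
Joint ranges: [-3, 3], [-0.9, 2.11], [0.09, 2.58], [-1.31, 4.45], [0.11, 2.69], [-2.54, 2.54]. Speed limits (rad/s): [2.39, 2.39, 3.01, 3.14, 3.14, 3.14].

INTERFACE

Orientations are given as a rotation vector (axis times angle).
In Python, from workcell import readout, vision, close_job gives the robot as it stands.
- The arm moves only by the tool servo_tool, never from a script. Its argument "plan" is a list that holds one entry, the list of rows, each a list of 7 numbers: the gripper command: -1 is fully open, 1 is shut, values between are in proportion, then the shift along the world's x, y, z in units of 40 mm (1.0 is 40 mm), then the turn, a rotation vector about the world's x, y, z in units of 5 degrees (1.0 is 5 degrees). A call has 1 to 5 rows; each row shifts and turns the commanded pose from where the row before left it; what a row does not reach is not made up. A row lasts 1/12 s, in which the tool goes at most 41.7 mm and 7.16 degrees, less where a joint would pass 70% of its speed; a pose out of reach is approached as far as the arm can. A call is refused whole if a number of a shift passes 1 or a number of a turn 1, either way. A call with a gripper value outside its range is refused whole. The fingers move at their own pace and stop on an object; the grip force is fixed at half the most. Time passes only in rows, so rows that do not move let the fingers close. It gives the time, the measured TCP pose, the force, the opening and the grip force at its end, in the units of the state.
- readout.get_obs(): the state, without advancing time (a new reading comes with each control period).
- vision.get_image(name): name is "scene" or "top" or "wrist"; returns the picture (400x640x3 uint8, red, green, blue); there is no depth.
- vision.camera_params(name): a dict with "fx", "fy", "cx", "cy" (pixels), "rvec" (rotation vector, rad) and "tvec" (3), from world to camera coordinates, as OpenCV has them; the wrist camera has in their place "hand_eye" (4x4, takes a point from camera to tool coordinates, whose origin is the TCP and whose axes are the flange's). Camera axes: x right, y down, z forward; pixel columns grow to the right and rows downward; lengths in mm; the calibration is good to about 2 mm. A picture is of the moment at which its call begins: read the wrist's pose just before it. camera_params takes no time and is no camera call.
- close_job(): hands the job in; it is judged then, once.
The state is a dict: "t": time; "qpos": joint angles; "qvel": joint speeds; "joint_torque": joint torques, N m; "ee_pos": TCP position; "orientation": TCP orientation; "ft_force": force on the tool from outside, world axes, zero at the start; "moment": the same for the moment, N m; "width": finger opening in mm; "grasp_force": force on a finger pad.
Only numpy, scipy, OpenCV 4.12 (cv2) and the standard library are available. Lean on these libraries where they do the work, as an engineer would, in place of code of your own. Each camera call takes 0.05 s, during which the arm holds its last target. There are 200 camera calls.

TASK

The open square tin of counted pins is to wait under its inner lid only, while its cap goes off for a stock label: pick up the nested pair of lids as one by the inner lid (its two upright ears are there for that), lower them together into the tin's mouth, and let go of the inner lid only when it sits flat on the rim. Then take the cap alone, by its sides clear of the ears, and lift it off without disturbing the seated inner lid. Finish still holding the cap, upright and some ten centimetres higher than where it sat, touching nothing else, with the tin and everything else on the bench left where they stood.

Things in the scene. Friction and masses are not known exactly. Their poses are not given: they have to be found in the camera images.
- tin_mouth (a point): Centre of the mouth, level with the rim, of the open square tin: bare tinplate, loose, 60 x 60 mm outside, 80 mm tall, about 0.65 kg with the steel pins in it (they fill it little over half-way); walls 2 mm, so the mouth is 56 x 56 mm. x and y run along its sides, z up. The lids fit in any of the four quarter turns.
- inner_lid_ears (a point): Inner lid, tinplate, about 90 g, nested under the cap. This point is on its axis half-way up its two upright ears, 27 mm above its underside, 15 mm above the tin's rim when seated. The ears stand at both ends of its x axis, 68 mm over their outer faces, each 30 mm wide (y), 3 mm thick, from 12 mm below to 11 mm above this point. Gripped along x over the ears it carries the cap along. z up.
- inner_lid_foot (a point): Middle of the inner lid's underside (on the bench at the start). From here up: a dish 12 mm deep that enters the tin's mouth, 43 x 43 mm at the bottom, tapering out over the lower 7 mm to 50 x 50; then a plate 68 (x) x 64 (y) mm, 3 mm thick, whose underside rests on the tin's rim; on it a raised panel 44 (x) x 52 (y) mm, 5 mm high, that locates the cap. Axes as the ears' point.
- cap_center (a point): Outer cap, tinplate, about 60 g, a hollow cap open below, flat top. This point is its centre, 20 mm above its lower edge, 8 mm above the ears' point when nested. 52 mm (x) by 60 mm (y), 40 mm tall, walls 2 mm. Stands loose, with 2 mm of play, on the inner lid's plate between the ears, x along the ears' line; nothing fastens it. Its sides at the ends of y, 60 mm apart, are free of ears. z up.
- round_tin: Bystander, leave alone: open round tin of washers, 72 mm across, 62 mm tall; origin under its middle.
- caliper: Bystander, leave alone: digital caliper lying flat, 235 mm long, along its x; origin under its middle.
- tape_dispenser: Bystander, leave alone: black desk tape dispenser, 62 x 150 mm, 90 mm tall; origin under its middle.
- parts_box: Bystander, leave alone: small open blue box of screws, 90 x 130 mm, 55 mm tall; origin under its middle.
- tape_roll: Bystander, leave alone: roll of packing tape lying flat, 104 mm across, 48 mm tall; origin under its middle.
- screwdriver: Bystander, leave alone: screwdriver lying along its x; origin under its middle.
- marker: Bystander, leave alone: marker pen lying along its x, 140 mm long; origin under its middle.
There are look-alikes about, which are no part of the job. Leave any green or pink look-alike of the part that bears cap_center alone.

How it is judged:
By the outcome, as a careful person would: the job done as asked, in the order asked, and still so for the second after the job is handed in, while the arm keeps its last pose, push and grip.
It also fails if it takes over 54 s, if anything falls off the work surface, if the arm or the gripper's body presses on something with over 40 N, if the wrist force passes 120 N, or if a joint passes its speed limit or range.

## Working session

There is one attempt and no reset: what is moved stays moved. The work goes in short steps, Python scripts to look and compute and a tool call to move; the robot and the scene stay as the last step left them, time stands still between calls to the robot, and variables do not carry over. Pictures are saved under pics/ and viewed, at most 10 in all, crops included, and the job is handed in when it is done.

Besides the shell and the picture viewer there is one more tool, called as name(argument=value, ...), one argument or row to a line, values as JSON. servo_tool: Moves the arm, as the interface text tells. Its arguments: {"type":"object","properties":{"plan":{"type":"array"}},"required":["plan"]}

```bash
mkdir -p pics; ls; cat > h.py <<'E'
import numpy as np, cv2
from workcell import readout, vision
from scipy.spatial.transform import Rotation as R
def grab(n,name):
    o=readout.get_obs(); im=vision.get_image(n); cv2.imwrite(f'pics/{name}.png',im[:,:,::-1]); return im,o
def cam(n,o=None):
    p=vision.camera_params(n); K=np.array([[p['fx'],0,p['cx']],[0,p['fy'],p['cy']],[0,0,1.]])
    if 'hand_eye' in p:
        T=np.eye(4);T[:3,:3]=R.from_rotvec(o['orientation']).as_matrix();T[:3,3]=o['ee_pos']
        C=T@np.array(p['hand_eye']); return K,C[:3,:3],C[:3,3]
    r=R.from_rotvec(p['rvec']).as_matrix(); return K,r.T,-r.T@np.array(p['tvec'])
def onplane(c,uv,z):
    K,Rm,t=c; d=Rm@np.linalg.solve(K,[uv[0],uv[1],1.]); return t+d*(z-t[2])/d[2]
def proj(c,P):
    K,Rm,t=c; q=K@(Rm.T@(np.array(P)-t)); return q[:2]/q[2]
E
python3 - <<'E'
from h import *
for n in('scene','top'):
    im,o=grab(n,n+'0'); c=cam(n); print(n,c[2].round(),c[1][:,2].round(2),c[0][0,0])
im,o=grab('wrist','w0')
print(o)
E
```

```text
pics
scene [1300.  282.  670.] [-0.76 -0.28 -0.59] 370.1996627030103
top [ 457.  -12. 1131.] [ 0.08  0.01 -1.  ] 423.00523997596025
{'t': 0.1, 'qpos': array([ 1.20000921e+00,  4.23760530e-01,  1.63061508e+00, -1.40699385e-05,
        1.08859482e+00, -1.90131714e-02]), 'qvel': array([-9.11404000e-05, -1.65510112e-03, -2.75353794e-03,  1.69074025e-03,
       -1.86327975e-03, -1.47826449e-03]), 'joint_torque': array([ 5.46909769e-05, -5.45613277e+01, -2.74326146e+01,  6.45286543e-02,
        1.88074593e-02, -4.27297186e-05]), 'ee_pos': array([215.19527765, 586.36331936, 301.98119185]), 'orientation': array([-5.49665805e-01, -3.09287370e+00,  2.12685316e-03]), 'ft_force': array([-0.42744996, -0.01394792,  0.18727328]), 'moment': array([ 0.0281699 ,  0.00588533, -0.00856299]), 'grasp_force': 0.0, 'width': 87.84260532233542}
```

```bash
sleep 1; ls pics
```

```text
scene0.png
top0.png
w0.png
```

View pics/top0.png

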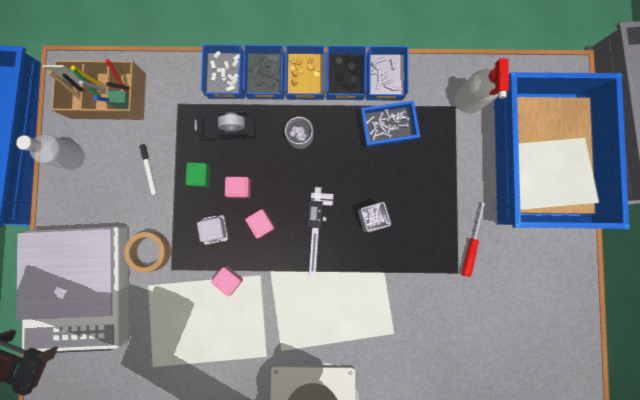

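View pics/scene0.png

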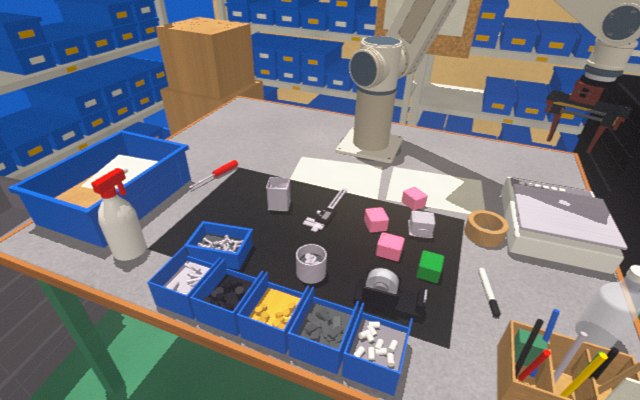

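The top view shows the candidates for the capped lids. The bare grey cap with ears is at (212,230). The look-alikes are pink at (237,187), (260,223) and (227,281), and green at (197,174). The open tin of pins is at (375,216), and the round tin at (299,131) is a bystander. I choose the grey one at (212,230).

```bash
python3 - <<'E'
from h import *
c=cam('top'); 
for n,uv,z in(('lid',(212,230),55),('tin',(375,216),80),('p1',(237,187),40),('p2',(260,223),40),('p3',(227,281),40),('g',(197,174),40),('cal',(316,230),5),('round',(299,131),62)): print(n,onplane(c,uv,z).round())
a=cv2.imread('pics/top0.png'); s=cv2.imread('pics/scene0.png')
f=lambda i,x,y,w,h:cv2.resize(i[y:y+h,x:x+w],(400,300),interpolation=cv2.INTER_CUBIC)
cv2.imwrite('pics/crop0.png',np.vstack([np.hstack([f(a,180,200,64,48),f(a,343,190,64,48)]),np.hstack([f(s,390,195,64,48),f(s,247,170,64,48)])]))
p=vision.camera_params('wrist');print(np.array(p['hand_eye']).round(2),p['fx'],p['cx'],p['cy'])
E
```

```text
lid [454. 259.  55.]
tin [ 493. -152.   80.]
p1 [566. 201.  40.]
p2 [473. 139.  40.]
p3 [325. 220.  40.]
g [599. 306.  40.]
cal [457.  -5.   5.]
round [710.  41.  62.]
[[ -0.    -0.97  -0.26  68.07]
 [  1.    -0.     0.    -0.09]
 [ -0.    -0.26   0.97 -82.51]
 [  0.     0.     0.     1.  ]] 334.1807243552055 320.8286487603359 194.2100946335634
```

View pics/crop0.png

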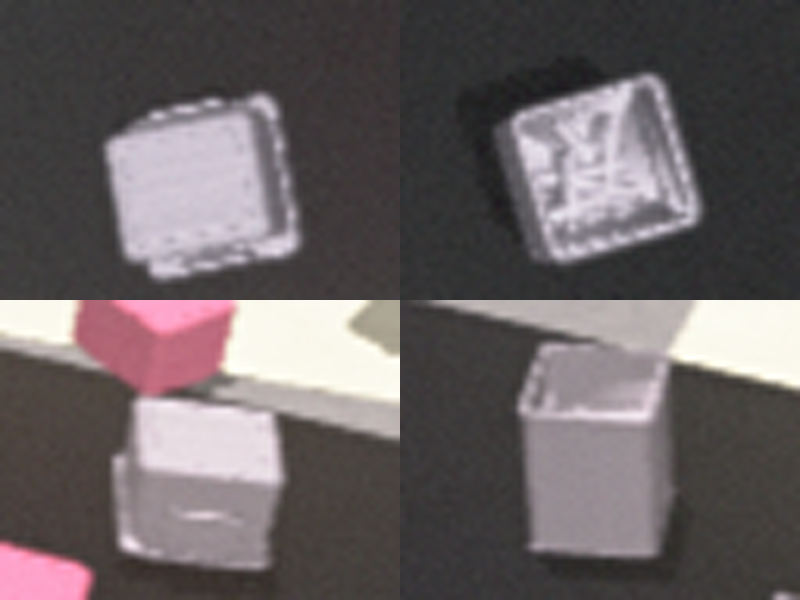

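The close crop confirms the choice. The grey cap stands between two ears, which sit at its upper and lower edges in the image, so the ears' line is about 10° from world x. The tin is open and turned about 16°. I'll move the wrist camera over the lids.

servo_tool(
  plan=[
    [[-1,0.5,-0.68,-0.1,0,0,-1],[-1,0.5,-0.68,-0.1,0,0,-1],[-1,0.5,-0.68,-0.1,0,0,-1],[-1,0.5,-0.68,-0.1,0,0,-1],[-1,0.5,-0.68,-0.1,0,0,-1]],
  ],
)

```text
t: 0.57
ee_pos: [315.8, 449.3, 282.3]
orientation: [-1.212, -2.899, 0.0]
ft_force: [0.8, -1.0, -0.2]
width: 87.5
grasp_force: 0.0
```

servo_tool(
  plan=[
    [[-1,0.5,-0.68,-0.2,0,0,-1],[-1,0.5,-0.68,-0.2,0,0,-1],[-1,0.5,-0.68,-0.2,0,0,-1],[-1,0.5,-0.68,-0.2,0,0,-1],[-1,0.5,-0.68,-0.2,0,0,-1]],
  ],
)

```text
t: 0.98
ee_pos: [416.0, 313.2, 242.3]
orientation: [1.811, 2.567, -0.0]
ft_force: [0.2, 0.5, -0.2]
width: 88.1
grasp_force: 0.0
```

servo_tool(
  plan=[
    [[-1,0.5,-0.68,-0.2,0,0,-1],[-1,0.5,-0.68,-0.2,0,0,-1],[-1,0,0,0,0,0,0],[-1,0,0,0,0,0,0],[-1,0,0,0,0,0,0]],
  ],
)

```text
t: 1.4
ee_pos: [455.2, 260.4, 226.6]
orientation: [-2.022, -2.404, 0.0]
ft_force: [-0.3, 0.5, -0.0]
width: 87.7
grasp_force: 0.0
```

```bash
python3 - <<'E'
from h import *
im,o=grab('wrist','w1'); print(o['t'],o['ee_pos'],o['orientation'],R.from_rotvec(o['orientation']).as_matrix().round(3))
print(proj(cam('wrist',o),[454,259,55]))
E
```

```text
1.4 [455.18385976 260.41643949 226.61559693] [-2.02209497e+00 -2.40384257e+00  4.46597880e-04] [[-0.171  0.985 -0.   ]
 [ 0.985  0.171  0.   ]
 [ 0.    -0.    -1.   ]]
[317.59659951 197.899984  ]
```

View pics/w1.png

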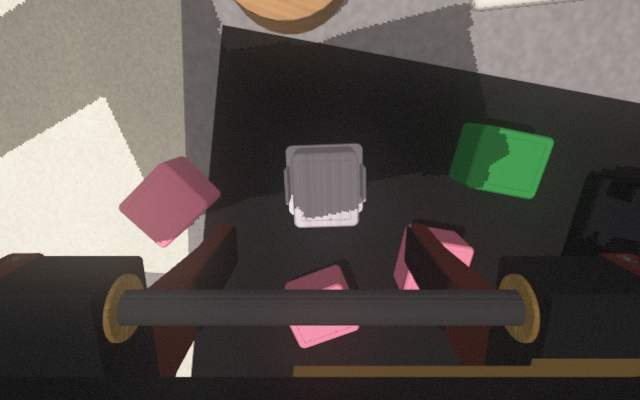

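The wrist view shows the lids near (326,186), with the ears at about x 286 and 365, almost along the tool's closing line. I'll enlarge the crop to read the edges.

```bash
python3 - <<'E'
from h import *
im=cv2.imread('pics/w1.png'); c=im[132:240,272:380]
g=cv2.createCLAHE(3,(2,2)).apply(cv2.cvtColor(c,cv2.COLOR_BGR2GRAY))
cv2.imwrite('pics/crop1.png',cv2.resize(g,None,fx=5,fy=5,interpolation=cv2.INTER_CUBIC))
E
```

```text
(no output)
```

View pics/crop1.png

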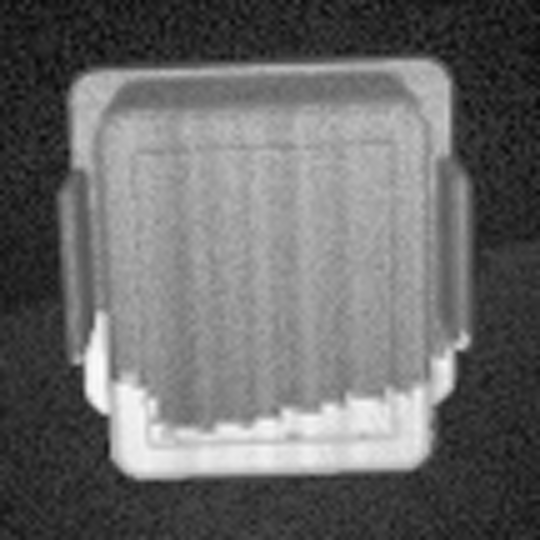

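The crop shows the cap top with corners at about (102,110), (420,108), (434,470) and (113,476) in the 5x crop. The ears' outer tops are centred near (62,272) on the left and (472,258) on the right, so the lid is turned about 2° from the tool.

```bash
python3 - <<'E'
from h import *
o=readout.get_obs(); c=cam('wrist',o); f=lambda p,z:onplane(c,(272+p[0]/5-.4,132+p[1]/5-.4),z)[:2]
C=[f(p,55) for p in((100,108),(422,108),(434,470),(112,478))]
print('cap ctr',np.mean(C,0),'sides',[np.linalg.norm(C[i]-C[i-1]).round(1) for i in range(4)])
for i,j in((0,1),(3,2),(1,2),(0,3)): d=C[j]-C[i]; print(np.degrees(np.arctan2(d[1],d[0])).round(1))
E=[f(p,38) for p in((60,272),(472,258))]; d=E[1]-E[0]; print('ears',np.mean(E,0),np.linalg.norm(d),np.degrees(np.arctan2(d[1],d[0])))
P=[f(p,15) for p in((70,65),(450,62))];print('plate corners',P,np.linalg.norm(P[0]-P[1]))
t=cam('top');print(o['ee_pos'])
E
```

```text
cap ctr [458.61514504 266.1426701 ] sides [np.float64(59.9), np.float64(49.1), np.float64(58.6), np.float64(52.0)]
9.9
11.4
-76.7
-79.5
ears [458.42653772 267.21141589] 68.68478367505539 11.866444529726685
plate corners [array([419.5503465 , 291.53975259]), array([485.0651112 , 303.47667265])] 66.5933514218742
[454.9553676  260.92745429 226.79192362]
```

servo_tool(
  plan=[
    [[-1,0.09,0.145,-0.6,0,0,0.35],[-1,0,0,-0.6,0,0,0],[-1,0,0,-0.6,0,0,0],[-1,0,0,-0.6,0,0,0],[-1,0,0,0,0,0,0]],
  ],
)

```text
t: 1.87
ee_pos: [456.2, 266.4, 127.4]
orientation: [-1.981, -2.436, 0.009]
ft_force: [-0.7, -0.0, 0.8]
width: 87.7
grasp_force: 0.0
```

```bash
python3 - <<'E'
from h import *
im,o=grab('wrist','w2'); print(o['ee_pos'],o['orientation'],np.degrees(np.arctan2(*R.from_rotvec(o['orientation']).as_matrix()[[1,0],1])))
E
```

```text
[456.23025042 266.36609497 127.43605935] [-1.9806844  -2.43550978  0.0088329 ] 11.760070582982229
```

View pics/w2.png

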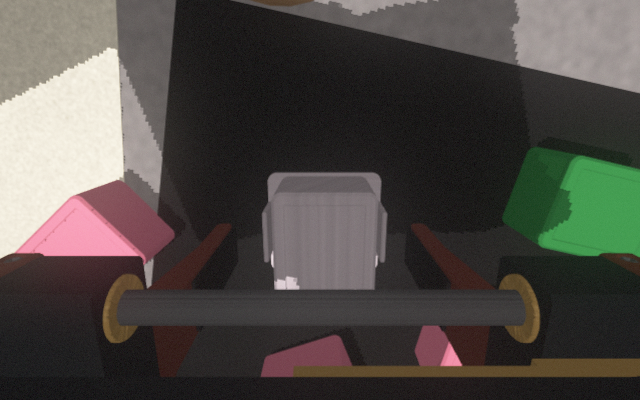

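The lids are centred at x≈324.5 between the fingers, whose middle is at about 321.5. A 2 mm shift along +x fits that, then I descend and close.

servo_tool(
  plan=[
    [[-1,0.055,0.01,-0.3,0,0,0],[-1,0,0,-0.3,0,0,0],[-1,0,0,-0.26,0,0,0],[-1,0,0,0,0,0,0],[-0.2,0,0,0,0,0,0]],
  ],
)

```text
t: 2.33
ee_pos: [460.9, 266.4, 95.9]
orientation: [-1.985, -2.434, 0.002]
ft_force: [0.5, 0.3, -0.4]
width: 84.0
grasp_force: 0.0
```

servo_tool(
  plan=[
    [[1,0,0,0,0,0,0],[1,0,0,0,0,0,0],[1,0,0,0,0,0,0],[1,0,0,0,0,0,0],[1,0,0,0,0,0,0]],
  ],
)

```text
t: 2.75
ee_pos: [461.3, 266.5, 96.7]
orientation: [1.986, 2.434, 0.001]
ft_force: [-1.2, -0.9, 3.1]
width: 67.8
grasp_force: 30.0
```

servo_tool(
  plan=[
    [[1,0,0,0.15,0,0,0],[1,0,0,0.3,0,0,0],[1,0,0,0.4,0,0,0],[1,0,0,0.5,0,0,0],[1,0,0,0.5,0,0,0]],
  ],
)

```text
t: 3.17
ee_pos: [461.0, 266.4, 171.7]
orientation: [-1.986, -2.434, 0.0]
ft_force: [-0.1, 0.0, -1.1]
width: 67.6
grasp_force: 30.0
```

servo_tool(
  plan=[
    [[1,0,-0.15,0.5,0,0,0],[1,0,-0.3,0.5,0,0,0],[1,0,-0.45,0.4,0,0,0],[1,0,-0.6,0.2,0,0,0],[1,0,-0.6,0,0,0,0]],
  ],
)

```text
t: 3.58
ee_pos: [462.0, 182.3, 237.4]
orientation: [1.983, 2.434, 0.007]
ft_force: [0.5, -0.3, -2.0]
width: 67.5
grasp_force: 30.0
```

servo_tool(
  plan=[
    [[1,0,-0.6,0,0,0,0],[1,0,-0.6,0,0,0,0],[1,0,-0.6,0,0,0,0],[1,0,-0.6,0,0,0,0],[1,0,-0.6,0,0,0,0]],
  ],
)

```text
t: 4.0
ee_pos: [461.0, 61.4, 235.3]
orientation: [1.985, 2.434, 0.001]
ft_force: [-0.5, 0.2, -0.7]
width: 67.8
grasp_force: 30.0
```

servo_tool(
  plan=[
    [[1,0,-0.6,0,0,0,0],[1,0,-0.5,0,0,0,0],[1,0,-0.35,0,0,0,0],[1,0,-0.2,0,0,0,0],[1,0,-0.1,0,0,0,0]],
  ],
)

```text
t: 4.42
ee_pos: [461.1, -8.4, 235.0]
orientation: [1.987, 2.433, 0.001]
ft_force: [-0.5, -0.5, -1.8]
width: 67.9
grasp_force: 30.0
```

```bash
python3 - <<'E'
from h import *
im,o=grab('wrist','w3'); print(o['t'],o['ee_pos'],o['orientation'],o['ft_force'],o['width'],np.degrees(np.arctan2(*R.from_rotvec(o['orientation']).as_matrix()[[1,0],1])))
E
```

```text
4.4167 [461.14423719  -8.3662835  234.99774816] [1.98689251e+00 2.43254433e+00 8.37409918e-04] [-0.46554078 -0.52499407 -1.81490158] 67.8888462147699 11.516380294748137
```

View pics/w3.png

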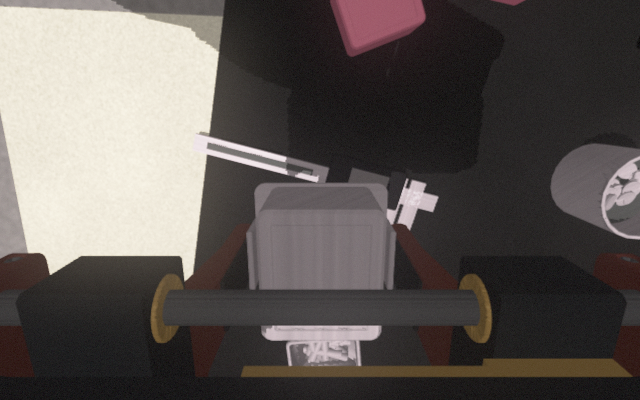

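The nested pair is held upright. The tin shows below it at about (323,352), partly hidden. I'll carry the pair past the tin so the wrist camera sees its mouth clearly.

servo_tool(
  plan=[
    [[1,0.1,-0.2,0,0,0,0.2],[1,0.14,-0.4,0,0,0,0.2],[1,0.14,-0.6,0,0,0,0.2],[1,0.14,-0.7,0,0,0,0.2],[1,0.14,-0.8,0,0,0,0.1]],
  ],
)

```text
t: 4.88
ee_pos: [487.9, -115.1, 234.5]
orientation: [-1.884, -2.514, -0.001]
ft_force: [1.3, 0.0, -0.8]
width: 67.7
grasp_force: 30.0
```

servo_tool(
  plan=[
    [[1,0.14,-0.8,0,0,0,0],[1,0.14,-0.8,0,0,0,0],[1,0.14,-0.7,0,0,0,0],[1,0.14,-0.6,0,0,0,0],[1,0.14,-0.4,0,0,0,0]],
  ],
)

```text
t: 5.3
ee_pos: [516.2, -248.9, 234.5]
orientation: [1.889, 2.51, -0.0]
ft_force: [1.1, 1.3, -0.5]
width: 67.7
grasp_force: 30.0
```

servo_tool(
  plan=[
    [[1,0,-0.25,0,0,0,0],[1,0,-0.15,0,0,0,0],[1,0,0,0,0,0,0],[1,0,0,0,0,0,0],[1,0,0,0,0,0,0]],
  ],
)

```text
t: 5.72
ee_pos: [515.2, -262.3, 234.2]
orientation: [-1.887, -2.511, -0.0]
ft_force: [0.6, -0.0, -1.2]
width: 67.9
grasp_force: 30.0
```

```bash
python3 - <<'E'
from h import *
im,o=grab('wrist','w4'); print(o['t'],o['ee_pos'],o['orientation'],np.degrees(np.arctan2(*R.from_rotvec(o['orientation']).as_matrix()[[1,0],1])))
u,v=proj(cam('wrist',o),[493,-152,80]); print(u,v)
x0=int(np.clip(u-70,0,500));y0=int(np.clip(v-70,0,260));print(x0,y0)
c=cv2.imread('pics/w4.png')[y0:y0+140,x0:x0+140]
cv2.imwrite('pics/crop4.png',cv2.resize(c,None,fx=4,fy=4,interpolation=cv2.INTER_CUBIC))
E
```

```text
5.7167 [ 515.2476163  -262.34425968  234.2111879 ] [-1.88703902e+00 -2.51066768e+00 -8.45320123e-05] 16.142344069589008
333.3689132525054 37.21902731368092
263 0
```

View pics/crop4.png

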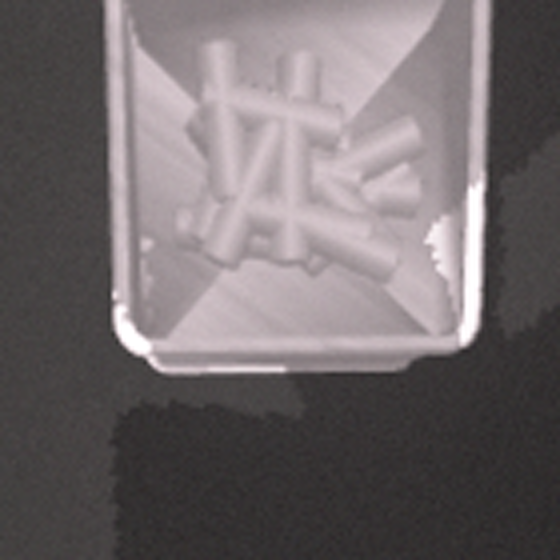

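The crop shows the tin's mouth, with outer edges at about x 290–385 px and the near edge at about row 88, but the far edge is cut off. I'll step back 40 mm and measure all four corners.

servo_tool(
  plan=[
    [[1,-0.14,0.48,0,0,0,0],[1,-0.14,0.48,0,0,0,0],[1,0,0,0,0,0,0],[1,0,0,0,0,0,0],[1,0,0,0,0,0,0]],
  ],
)

```text
t: 6.18
ee_pos: [504.8, -224.9, 234.6]
orientation: [1.887, 2.511, 0.0]
ft_force: [0.2, -0.4, -1.3]
width: 67.6
grasp_force: 30.0
```

```bash
python3 - <<'E'
from h import *
im,o=grab('wrist','w5'); print(o['t'],o['ee_pos'],o['orientation'],np.degrees(np.arctan2(*R.from_rotvec(o['orientation']).as_matrix()[[1,0],1])))
u,v=proj(cam('wrist',o),[493,-152,80]); print(u,v)
x0=int(u-70);y0=int(max(v-70,0));print(x0,y0)
c=cv2.imread('pics/w5.png')[y0:y0+140,x0:x0+140]
cv2.imwrite('pics/crop5.png',cv2.resize(c,None,fx=4,fy=4,interpolation=cv2.INTER_CUBIC))
E
```

```text
6.1833 [ 504.7584473  -224.94695071  234.62201845] [1.88673370e+00 2.51076747e+00 7.37879097e-05] 16.153440090128022
332.1607446540023 98.8048142276425
262 28
```

View pics/crop5.png

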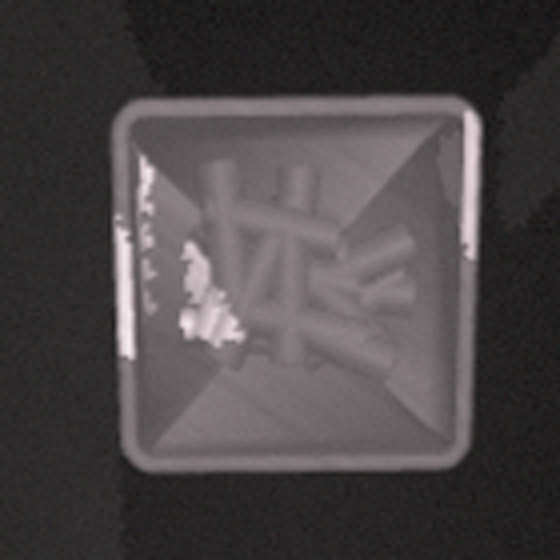

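The whole rim shows, with outer corners at about (111,101), (483,96), (472,467) and (122,472) in the 4x crop. I'll compute the pose, cross-checking with a mask.

```bash
python3 - <<'E'
from h import *
im=cv2.imread('pics/w5.png'); o=readout.get_obs(); c=cam('wrist',o)
x0,y0=262,28
def rep(C):
    C=np.array(C); print('ctr',C.mean(0).round(1),'sides',[np.linalg.norm(C[i]-C[i-1]).round(1) for i in range(4)],[ (np.degrees(np.arctan2(*(C[i]-C[i-1])[::-1]))%90).round(1) for i in range(4)])
rep([onplane(c,(x0+a/4-.375,y0+b/4-.375),80)[:2] for a,b in((111,101),(483,96),(472,467),(122,472))])
g=cv2.cvtColor(im,cv2.COLOR_BGR2GRAY)[y0:y0+128,x0:x0+140]; g=cv2.GaussianBlur(g,(3,3),0)
_,m=cv2.threshold(g,75,255,0); 
ct=max(cv2.findContours(m,0,1)[0],key=cv2.contourArea); print(cv2.boundingRect(ct))
P=np.array([onplane(c,(x0+p[0,0],y0+p[0,1]),80)[:2] for p in ct],np.float32)
r=cv2.minAreaRect(P); print(r)
R_=R.from_rotvec(o['orientation']).as_matrix();print(o['ee_pos'],R_[:,1])
# held lids seen: plate/ear check on the held cap? foot expected
E
```

```text
ctr [ 495.8 -152.5] sides [np.float64(61.0), np.float64(61.4), np.float64(60.9), np.float64(61.8)] [np.float64(16.5), np.float64(16.8), np.float64(16.9), np.float64(16.9)]
(28, 24, 93, 94)
((495.47918701171875, -152.5253143310547), (62.1024169921875, 61.08001708984375), 16.068607330322266)
[ 504.82574498 -225.28849074  234.58149396] [9.60685997e-01 2.77636366e-01 6.80409642e-04]
```

```bash
python3 - <<'E'
from h import *
o=readout.get_obs(); c=cam('wrist',o); T=R.from_rotvec(o['orientation']).as_matrix()
for n in('w3','w5'):
    g=cv2.cvtColor(cv2.imread(f'pics/{n}.png'),6).astype(float)
    print(n,'col280',g[174:200,268:276].mean(1).round().astype(int)[:18])
for v in(182.5,183.5,184.5):
    for u in (256,387):
        P=onplane(c,(u,v),o['ee_pos'][2]-81.7); print(u,v,(T.T@(P-o['ee_pos'])).round(1))
E
```

```text
w3 col280 [ 54  54  55  54  52  53  54  55  72 105 120 120 121 119 115 110 107 106]
w5 col280 [ 45  43  44  44  44  46  45  45  67 104 119 118 112 108 105 101 101  99]
256 182.5 [ 31.4 -31.6  81.7]
387 182.5 [31.4 34.4 81.7]
256 183.5 [ 30.9 -31.6  81.7]
387 183.5 [30.9 34.4 81.7]
256 184.5 [ 30.4 -31.6  81.7]
387 184.5 [30.3 34.4 81.7]
```

servo_tool(
  plan=[
    [[1,-0.05,0.35,0,0,0,0.1],[1,-0.1,0.6,0,0,0,0],[1,-0.07,0.5,-0.2,0,0,0],[1,-0.04,0.36,-0.3,0,0,0],[1,0,0,-0.2,0,0,0]],
  ],
)

```text
t: 6.65
ee_pos: [493.1, -150.4, 205.6]
orientation: [-1.875, -2.519, 0.0]
ft_force: [0.2, 1.1, -1.4]
width: 67.3
grasp_force: 30.0
```

servo_tool(
  plan=[
    [[1,0,0,-0.1,0,0,0],[1,0,0,0,0,0,0],[1,0,0,0,0,0,0]],
  ],
)

```text
t: 6.9
ee_pos: [494.3, -153.4, 202.3]
orientation: [1.878, 2.518, -0.0]
ft_force: [0.8, -0.1, -2.0]
width: 67.9
grasp_force: 30.0
```

```bash
python3 - <<'E'
from h import *
o=readout.get_obs();print(o['t'],o['ee_pos'],o['ft_force'],np.degrees(np.arctan2(*R.from_rotvec(o['orientation']).as_matrix()[[1,0],1])))
E
```

```text
6.9 [ 494.28770638 -153.37232907  202.31338755] [ 0.77853327 -0.07286576 -2.02736837] 16.56348937682089
```

servo_tool(
  plan=[
    [[1,0,0.02,-0.2,0,0,0],[1,0,0,-0.2,0,0,0],[1,0,0,-0.15,0,0,0],[1,0,0,-0.1,0,0,0],[1,0,0,-0.1,0,0,0]],
  ],
)

```text
t: 7.32
ee_pos: [493.7, -152.0, 171.5]
orientation: [-1.878, -2.518, 0.0]
ft_force: [0.5, 0.3, -1.0]
width: 68.0
grasp_force: 30.0
```

servo_tool(
  plan=[
    [[1,0,0,-0.05,0,0,0],[1,0,0,-0.05,0,0,0],[1,0,0,0,0,0,0]],
  ],
)

```text
t: 7.57
ee_pos: [493.8, -151.8, 167.9]
orientation: [-1.877, -2.518, 0.0]
ft_force: [0.7, 0.0, -1.6]
width: 67.7
grasp_force: 30.0
```

servo_tool(
  plan=[
    [[1,0,0,-0.03,0,0,0],[1,0,0,-0.03,0,0,0],[1,0,0,0,0,0,0]],
  ],
)

```text
t: 7.82
ee_pos: [493.9, -151.8, 165.9]
orientation: [1.878, 2.519, 0.0]
ft_force: [-0.2, 0.4, -1.8]
width: 67.8
grasp_force: 30.0
```

servo_tool(
  plan=[
    [[1,0,0,-0.02,0,0,0],[1,0,0,0,0,0,0]],
  ],
)

```text
t: 7.98
ee_pos: [493.9, -151.9, 165.1]
orientation: [1.878, 2.519, 0.0]
ft_force: [-0.1, 0.4, -2.2]
width: 68.0
grasp_force: 30.0
```

servo_tool(
  plan=[
    [[1,0,0,-0.02,0,0,0],[1,0,0,0,0,0,0]],
  ],
)

```text
t: 8.15
ee_pos: [494.0, -151.9, 164.7]
orientation: [1.877, 2.519, 0.0]
ft_force: [-1.4, 0.7, 2.6]
width: 67.8
grasp_force: 30.0
```

Contact comes exactly at the predicted seating height (164.7). I'll press a little more to confirm it is flat.

servo_tool(
  plan=[
    [[1,0,0,-0.01,0,0,0],[1,0,0,0,0,0,0],[1,0,0,0,0,0,0]],
  ],
)

```text
t: 8.4
ee_pos: [494.1, -151.9, 164.6]
orientation: [1.877, 2.518, 0.0]
ft_force: [-2.6, 1.1, 8.0]
width: 67.7
grasp_force: 30.0
```

```bash
python3 - <<'E'
from h import *
im,o=grab('wrist','w6');print(o['t'],o['ee_pos'],o['ft_force'],o['moment'])
s,_=grab('scene','s6')
u,v=map(int,proj(cam('scene'),[495,-152,85])); print(u,v)
a=cv2.resize(cv2.imread('pics/s6.png')[v-45:v+45,u-60:u+60],(480,360),interpolation=cv2.INTER_CUBIC)
b=cv2.resize(cv2.imread('pics/w6.png')[160:340,220:440],(320,262))
b=cv2.copyMakeBorder(b,0,98,0,0,0); cv2.imwrite('pics/c6.png',np.hstack([a,b]))
E
```

```text
8.4 [ 494.10579911 -151.90805594  164.64953631] [-2.59990563  1.11204311  7.95196368] [0.1481339  0.39416101 0.04295139]
277 181
```

servo_tool(
  plan=[
    [[0.4,0,0,0,0,0,0],[-1,0,0,0,0,0,0],[-1,0,0,0,0,0,0],[-1,0,0,0,0,0,0],[-1,0,0,0,0,0,0]],
  ],
)

```text
t: 8.92
ee_pos: [493.9, -151.9, 163.8]
orientation: [-1.878, -2.519, 0.0]
ft_force: [-0.1, -0.5, 0.1]
width: 87.2
grasp_force: 0.0
```

```bash
python3 - <<'E'
from h import *
im,o=grab('wrist','w7');print(o['t'],o['ee_pos'],o['ft_force'],o['width'])
s,_=grab('scene','s7')
u,v=277,181
a=cv2.resize(cv2.imread('pics/s7.png')[v-45:v+45,u-60:u+60],(480,360),interpolation=cv2.INTER_CUBIC)
b=cv2.resize(cv2.imread('pics/w7.png')[160:340,220:440],(320,262))
b=cv2.copyMakeBorder(b,0,98,0,0,0); cv2.imwrite('pics/c7.png',np.hstack([a,b]))
d=cv2.absdiff(cv2.imread('pics/w7.png'),cv2.imread('pics/w6.png'))[160:290,250:390]; print(d.mean(),d.max())
E
```

```text
8.9167 [ 493.94946325 -151.8962821   163.78595124] [-0.06896634 -0.5054837   0.08221504] 87.24595161417558
2.5196886446886446 44
```

View pics/c7.png

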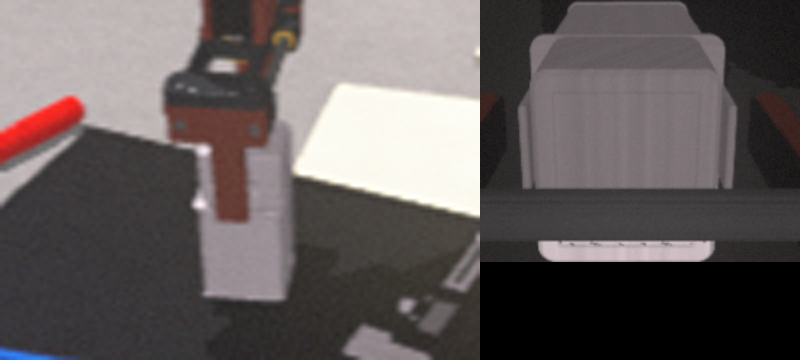

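The wrist crop shows the lid flat on the tin, with the ears at about columns 247 and 395 and the open fingers clear. The scene crop shows the pair square on the tin. Next I rise straight up and turn −90°.

servo_tool(
  plan=[
    [[-1,0,0,0.2,0,0,0],[-1,0,0,0.4,0,0,0],[-1,0,0,0.5,0,0,0],[-1,0,0,0.5,0,0,0],[-1,0,0,0.3,0,0,0]],
  ],
)

```text
t: 9.43
ee_pos: [494.5, -152.1, 242.2]
orientation: [1.876, 2.517, 0.001]
ft_force: [-0.1, 0.4, 0.2]
width: 88.0
grasp_force: 0.0
```

servo_tool(
  plan=[
    [[-1,0,0,0,0,0,-1],[-1,0,0,0,0,0,-1],[-1,0,0,0,0,0,-1],[-1,0,0,0,0,0,-1],[-1,0,0,0,0,0,-1]],
  ],
)

```text
t: 9.85
ee_pos: [493.9, -151.9, 240.5]
orientation: [2.382, 2.047, 0.0]
ft_force: [0.3, 0.4, -0.3]
width: 87.9
grasp_force: 0.0
```

servo_tool(
  plan=[
    [[-1,0,0,0,0,0,-1],[-1,0,0,0,0,0,-1],[-1,0,0,0,0,0,-1],[-1,0,0,0,0,0,-1],[-1,0,0,0,0,0,-1]],
  ],
)

```text
t: 10.27
ee_pos: [493.9, -151.9, 240.4]
orientation: [2.769, 1.483, 0.0]
ft_force: [0.8, 0.2, 0.5]
width: 88.1
grasp_force: 0.0
```

servo_tool(
  plan=[
    [[-1,0,0,0,0,0,-1],[-1,0,0,0,0,0,-1],[-1,0,0,0,0,0,-1],[-1,0,0,0,0,0,-1],[-1,0,0,0,0,0,-1]],
  ],
)

```text
t: 10.68
ee_pos: [493.9, -151.9, 240.4]
orientation: [3.025, 0.849, 0.0]
ft_force: [0.0, 0.0, -0.5]
width: 88.1
grasp_force: 0.0
```

servo_tool(
  plan=[
    [[-1,0,0,0,0,0,-1],[-1,0,0,0,0,0,-1],[-1,0,0,0,0,0,-1],[-1,0,0,0,0,0,0],[-1,0,0,0,0,0,0]],
  ],
)

```text
t: 11.1
ee_pos: [493.9, -151.9, 240.3]
orientation: [3.108, 0.457, 0.0]
ft_force: [0.2, 0.4, 0.4]
width: 87.9
grasp_force: 0.0
```

```bash
python3 - <<'E'
from h import *
im,o=grab('wrist','w8');c=cam('wrist',o);print(o['t'],o['ee_pos'],o['qpos'].round(2),np.degrees(np.arctan2(*R.from_rotvec(o['orientation']).as_matrix()[[1,0],1])))
T=R.from_rotvec(o['orientation']).as_matrix()
# predicted cap-top corners and ear lines
for x in(-26,26):
  for y in(-30,30):
    a=np.radians(16.7);P=[494+x*np.cos(a)-y*np.sin(a),-152+x*np.sin(a)+y*np.cos(a),123];print(x,y,proj(c,P).round(1))
for x in(-34,34): print('ear',x,proj(c,[494+x*np.cos(a),-152+x*np.sin(a),106]).round(1))
g=cv2.GaussianBlur(cv2.cvtColor(im,7),(1,5),0).astype(int)
for v in(170,180,190,200,210,220,230,240,250,260,270):
    r=g[v,220:430]; d=np.abs(np.convolve(r,[1,1,0,-1,-1],'same'))[3:-3]
    k=[i+223 for i in range(1,len(d)-1) if d[i]>40 and d[i]>=d[i-1] and d[i]>d[i+1]]; print(v,k)
E
```

```text
11.1 [ 493.93946321 -151.90304829  240.26331318] [-0.32  0.35  1.92 -0.    0.87  0.96] -73.2582403594723
-26 -30 [365.9 259.4]
-26 30 [273.8 259.4]
26 -30 [368.8 181.3]
26 30 [270.7 181.3]
ear -34 [319.9 259.1]
ear 34 [319.8 163.8]
170 [277, 358, 365]
180 [273, 323, 359, 364]
190 [270, 348, 367]
200 [271, 292, 295, 302, 305, 312, 322, 332, 335, 342, 345, 352, 355, 366]
210 [271, 366]
220 [272, 360, 366]
230 [272, 365]
240 [272, 365]
250 [273, 365]
260 []
270 []
```

```bash
python3 - <<'E'
from h import *
def edges(n,rows,lo,hi,th=12):
    g=cv2.cvtColor(cv2.imread(f'pics/{n}.png'),6).astype(float)
    for v in rows:
        r=g[v-3:v+4].mean(0); d=np.abs(r[lo+2:hi+2]-r[lo-2:hi-2])
        print(n,v,[(i+lo,int(d[i])) for i in range(1,len(d)-1) if d[i]>th and d[i]>=d[i-1] and d[i]>d[i+1]])
edges('w3',(225,240,255,270),235,405)
edges('w6',(225,240,255,270),235,405)
edges('w8',(205,220,235,250),255,385,20)
o=readout.get_obs();T=R.from_rotvec(o['orientation']).as_matrix();c=cam('wrist',o)
for z in (40,60,85,117): print(z,proj(c,o['ee_pos']+T@np.array([0,0,z])).round(1))
E
```

```text
w3 225 [(250, 35), (256, 20), (385, 21), (389, 30), (393, 73), (397, 31)]
w3 240 [(247, 69), (251, 29), (257, 26), (384, 26), (390, 27), (395, 70)]
w3 255 [(248, 74), (253, 28), (258, 27), (381, 13), (384, 28), (390, 26), (395, 77)]
w3 270 [(249, 77), (253, 30), (257, 23), (259, 27), (383, 27), (389, 28), (393, 76)]
w6 225 [(250, 39), (256, 21), (384, 23), (391, 39)]
w6 240 [(247, 79), (251, 31), (256, 29), (384, 26), (390, 27), (395, 76)]
w6 255 [(248, 83), (252, 29), (257, 29), (383, 28), (390, 26), (394, 83)]
w6 270 [(249, 82), (253, 30), (258, 29), (382, 26), (389, 28), (393, 78)]
w8 205 [(271, 85), (288, 51), (295, 22), (305, 20), (315, 20), (359, 44), (366, 78)]
w8 220 [(272, 145), (282, 28), (361, 79), (365, 81)]
w8 235 [(273, 164), (365, 156)]
w8 250 [(273, 163), (364, 161)]
40 [319.  284.6]
60 [319.3 262.5]
85 [319.5 241.5]
117 [319.7 221.7]
```

servo_tool(
  plan=[
    [[-1,-0.01,0.03,-0.4,0,0,0],[-1,0,0,-0.5,0,0,0],[-1,0,0,-0.4,0,0,0],[-1,0,0,-0.25,0,0,0],[-1,0,0,-0.1,0,0,0]],
  ],
)

```text
t: 11.57
ee_pos: [492.9, -150.5, 172.6]
orientation: [-3.107, -0.455, 0.003]
ft_force: [0.4, -0.1, -0.1]
width: 88.0
grasp_force: 0.0
```

servo_tool(
  plan=[
    [[-0.5,0,0,0,0,0,0],[-0.45,0,0,0,0,0,0],[-0.43,0,0,0,0,0,0],[-0.43,0,0,0,0,0,0],[-0.43,0,0,0,0,0,0]],
  ],
)

```text
t: 11.98
ee_pos: [493.9, -150.8, 174.6]
orientation: [3.108, 0.453, 0.002]
ft_force: [0.3, 0.5, -0.5]
width: 63.0
grasp_force: 0.0
```

```bash
python3 - <<'E'
from h import *
im,o=grab('wrist','w9');print(o['t'],o['ee_pos'],o['ft_force'],o['width'])
g=cv2.cvtColor(im,7).astype(float)
for v in(200,215,230,245,260,275):
    r=g[v-2:v+3].mean(0); lo,hi=200,440; d=np.abs(r[lo+2:hi+2]-r[lo-2:hi-2])
    print(v,[(i+lo,int(d[i])) for i in range(1,len(d)-1) if d[i]>15 and d[i]>=d[i-1] and d[i]>d[i+1]])
E
```

```text
11.9833 [ 493.90725349 -150.82372382  174.58289837] [ 0.3138314   0.49471441 -0.54235002] 62.95562064200219
200 [(241, 19), (263, 86), (377, 36), (382, 121)]
215 [(217, 17), (219, 19), (253, 108), (360, 16), (386, 97)]
230 [(251, 125), (349, 15), (372, 16), (389, 103)]
245 [(246, 22), (252, 151), (344, 15), (388, 122), (396, 15)]
260 [(237, 20), (239, 18), (253, 152), (387, 125), (404, 15)]
275 [(230, 20), (253, 144), (300, 15), (387, 127), (413, 18)]
```

Cap is centred to within ~0.4 mm with no contact; nudge and close.

servo_tool(
  plan=[
    [[-0.43,-0.003,0.008,0,0,0,0],[-0.4,0,0,0,0,0,0],[-0.38,0,0,0,0,0,0],[-0.3,0,0,0,0,0,0],[1,0,0,0,0,0,0]],
  ],
)

```text
t: 12.45
ee_pos: [493.4, -150.4, 174.0]
orientation: [3.109, 0.453, 0.0]
ft_force: [0.0, 0.4, 2.6]
width: 59.9
grasp_force: 30.0
```

servo_tool(
  plan=[
    [[1,0,0,0,0,0,0],[1,0,0,0,0,0,0],[1,0,0,0,0,0,0]],
  ],
)

```text
t: 12.7
ee_pos: [493.4, -150.4, 173.9]
orientation: [3.109, 0.453, 0.0]
ft_force: [-0.1, -0.5, 1.7]
width: 59.6
grasp_force: 30.0
```

servo_tool(
  plan=[
    [[1,0,0,0.03,0,0,0],[1,0,0,0.05,0,0,0],[1,0,0,0.07,0,0,0],[1,0,0,0.1,0,0,0],[1,0,0,0.15,0,0,0]],
  ],
)

```text
t: 13.12
ee_pos: [493.2, -150.3, 190.0]
orientation: [-3.108, -0.453, 0.001]
ft_force: [0.6, 0.1, -0.2]
width: 59.8
grasp_force: 30.0
```

servo_tool(
  plan=[
    [[1,0,0,0.3,0,0,0],[1,0,0,0.4,0,0,0],[1,0,0,0.4,0,0,0],[1,0,0,0.4,0,0,0],[1,0,0,0.3,0,0,0]],
  ],
)

```text
t: 13.53
ee_pos: [493.7, -150.5, 263.7]
orientation: [3.108, 0.453, 0.002]
ft_force: [1.0, -0.2, -0.8]
width: 59.8
grasp_force: 30.0
```

servo_tool(
  plan=[
    [[1,0,0,0.2,0,0,0],[1,0,0,0.1,0,0,0],[1,0,0,0,0,0,0],[1,0,0,0,0,0,0],[1,0,0,0,0,0,0]],
  ],
)

```text
t: 13.95
ee_pos: [493.0, -150.2, 273.2]
orientation: [-3.108, -0.453, 0.002]
ft_force: [0.0, -0.3, -0.2]
width: 60.0
grasp_force: 30.0
```

```bash
python3 - <<'E'
from h import *
im,o=grab('wrist','w10');print(o['t'],o['ee_pos'],o['ft_force'],o['width'],o['grasp_force'])
s,_=grab('scene','s10'); t,_=grab('top','t10')
# tin footprint unchanged in the scene view vs start; plate/ears present above the rim
a=cv2.imread('pics/scene0.png').astype(int);b=cv2.imread('pics/s10.png').astype(int);q=cv2.imread('pics/s7.png').astype(int)
u=277
for n,i in(('0',a),('7',q),('10',b)):
    g=i.mean(2); print(n,'rows150-215',g[150:216:3,u-2:u+3].mean(1).astype(int),'cols@200',g[199:202,260:300:2].mean(0).astype(int))
E
```

```text
13.95 [ 493.01715848 -150.22342281  273.18212347] [ 0.00881025 -0.31894108 -0.2109458 ] 60.036849565887316 29.999935179948807
0 rows150-215 [179 179 180 181 179 179 181 178 180 149 145 146 156 158 146 147 146 146
 146 146 127  44] cols@200 [ 57  57  57  62 135 147 146 146 145 146 147 147 149 143 115  95  62  64
  64  62]
7 rows150-215 [ 65  91  56  66  60  75  74  74  92  91  89  89  85  81 147 149 148 149
 148 149 131  43] cols@200 [ 56  57  59  60 138 149 147 147 147 150 151 149 149 145 117  92  49  51
  51  52]
10 rows150-215 [147 146 174 184 185 184 194 151 148 233 151 150 149 146 151 150 150 150
 150 150 131  45] cols@200 [ 59  59  60  62 139 151 150 150 148 151 152 150 154 147 119  98  63  64
  63  64]
```

```bash
python3 - <<'E'
from h import *
c=cam('scene');a=np.radians(16.7)
g0=cv2.imread('pics/scene0.png').mean(2);g=cv2.imread('pics/s10.png').mean(2)
f=lambda x,y,z:[495+x*np.cos(a)-y*np.sin(a),-152+x*np.sin(a)+y*np.cos(a),z]
for x in(-34,34):
  for z in(86,104,112):
    u,v=proj(c,f(x,0,z)); print('ear',x,z,u.round(),v.round(),g0[int(v),int(u)-3:int(u)+4].astype(int),g[int(v),int(u)-3:int(u)+4].astype(int))
d=np.abs(g-g0); ys,xs=np.where(d[100:215,240:315]>25); print([(y+100,xs[ys==y].min()+240,xs[ys==y].max()+240) for y in range(100) if (ys==y).any()][::4])
# bystanders: change in top view
t0=cv2.imread('pics/top0.png').mean(2);t=cv2.imread('pics/t10.png').mean(2)
for n,(u,v) in dict(p1=(237,187),p2=(260,223),p3=(227,281),g=(197,174),round=(299,131),box=(390,123),disp=(230,124),cal=(315,240)).items():
    print(n,np.abs(t-t0)[v-14:v+15,u-14:u+15].mean().round(1))
E
```

```text
ear -34 86 280.0 175.0 [182 183 179 178 179 180 178] [148 145 149 145 148 148 147]
ear -34 104 279.0 170.0 [179 181 180 180 184 183 179] [230 236 231 224 218 217 215]
ear -34 112 279.0 167.0 [179 182 181 181 181 184 183] [185 187 185 185 190 188 189]
ear 34 86 275.0 187.0 [154 163 174 200 196 176 172] [149 147 146 148 149 148 143]
ear 34 104 275.0 182.0 [147 145 146 146 149 143 145] [148 148 148 148 148 142 145]
ear 34 112 275.0 180.0 [149 146 149 148 148 144 148] [234 232 198 204 230 231 230]
[(100, np.int64(242), np.int64(291)), (104, np.int64(240), np.int64(309)), (108, np.int64(240), np.int64(310)), (112, np.int64(240), np.int64(309)), (116, np.int64(241), np.int64(307)), (120, np.int64(241), np.int64(306)), (124, np.int64(258), np.int64(305)), (128, np.int64(259), np.int64(292)), (132, np.int64(260), np.int64(292)), (136, np.int64(260), np.int64(291)), (140, np.int64(261), np.int64(291)), (144, np.int64(262), np.int64(291)), (148, np.int64(262), np.int64(290)), (152, np.int64(265), np.int64(287)), (169, np.int64(275), np.int64(283)), (173, np.int64(275), np.int64(283)), (177, np.int64(268), np.int64(289)), (181, np.int64(266), np.int64(289)), (185, np.int64(269), np.int64(288)), (189, np.int64(281), np.int64(286))]
p1 1.6
p2 2.8
p3 57.2
g 2.0
round 1.8
box 1.7
disp 2.0
cal 25.8
```

```bash
python3 - <<'E'
from h import *
for n in('scene0','s10','top0','t10'):
    h=cv2.cvtColor(cv2.imread(f'pics/{n}.png'),40)
    m=cv2.inRange(h,(160,60,60),(176,255,255)); k=cv2.connectedComponentsWithStats(m)
    print(n,[(k[3][i].round(1).tolist(),int(k[2][i][4])) for i in range(1,k[0]) if k[2][i][4]>60])
a=cv2.imread('pics/scene0.png').mean(2);b=cv2.imread('pics/s10.png').mean(2)
print('caliper scene diff',np.abs(a-b)[188:232,303:348].mean().round(1),'p3 reg',cv2.imread('pics/t10.png')[281,215:240:6].tolist())
E
```

```text
scene0 [([414.1, 198.2], 418), ([383.5, 234.1], 1210)]
s10 [([414.0, 198.3], 436), ([383.5, 234.0], 1224)]
top0 [([237.1, 186.8], 588), ([259.4, 223.3], 575), ([226.4, 280.3], 551)]
t10 [([237.1, 186.8], 593), ([259.4, 223.2], 590), ([226.5, 280.3], 553)]
caliper scene diff 16.9 p3 reg [[120, 104, 167], [122, 102, 167], [123, 101, 168], [121, 100, 166], [119, 98, 161]]
```

```bash
python3 -c "
from workcell import close_job; print(close_job())"
```

```text
the job is handed in; nothing more can be done
None
```

The job is handed in: the inner lid sits flat on the tin, which has not moved, and the arm is holding the cap upright about 99 mm above where it sat, finished at about 14 s; the look-alikes, round tin, parts box and tape dispenser checked unmoved, but I could not confirm the caliper by image, though the arm only passed high over it.

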